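# Set up the pipe bender

## Robot

A 6-joint arm with a two-finger parallel gripper is mounted at the origin on the work surface. World frame = base frame: x ahead of the robot, y to its left, z up, the work surface at z = 0. Lengths are in m, angles in rad, forces in N, time in s.
With the tool pointing down it reaches from about 0.275 to 1 m from the base axis. Payload 8.4 kg.
Tool frame: the origin (TCP) lies on the centre line of the jaws, within the pads' length; the fingertips stand 17 mm ahead of it and the grasp point (between the pads) lies 2 mm behind it (bot.tcp_to_tips is the z of the fingertips in the tool frame, in m); z points along the fingers, y is the line along which they close (so a half turn about z gives the same grasp; the last joint's range is limited). The gripper opens to 85 mm and grips with 20 to 120 N. Pads are 22 mm wide; open, the fingers measure 114 mm over their backs; the gripper's body (76 mm by 85 mm) begins 54 mm behind the grasp point. The pads swing forward as they close: fully open they stand 13 mm farther back than shut.
Start: joints at [-1.138, 0.353, 1.633, -0, 1.155, -0.002], TCP at [0.263, -0.567, 0.21] pointing down, gripper open.
Joint ranges: [-2.63, 2.63], [-0.92, 2.1], [0.06, 2.66], [-1.3, 4.44], [0, 2.69], [-3.02, 3.02]. Speed limits (rad/s): [2.22, 2.22, 2.79, 3.14, 3.14, 3.14].

## Interface

Orientations are given as a unit quaternion [x, y, z, w].
In Python, from workcell import bot, hand, kinematics, get_obs, vision, hand_in gives the robot as it stands. The module is installed in compiled form; this text tells all that it offers. Calls block until the motion is done:
- bot.reach(position, orientation): joint-space move of the TCP to a pose.
- bot.servo_line(position, ori=None, velocity=0.15): straight line of the TCP; ori=None keeps the orientation; velocity is the mean speed in m/s.
- bot.goto_joints(angles): joint-space move.
- hand.move_gripper(opening, strength=None): finger opening in m; strength is the grip in N (None keeps the last); returns when the fingers have stopped.
- bot.dwell(seconds).
- kinematics.solve_ik(position, orientation): joint angles nearest the present ones, or None.
- get_obs(): the state.
- vision.read_camera(name): name is "scene" or "top" or "wrist"; returns a dict with "frame" (400x640x3 uint8, red, green, blue), "intrinsics" (3x3 intrinsics, pixels), "view" (4x4, takes a point from world to camera coordinates). Camera axes: x right, y down, z forward; pixel columns grow to the right and rows downward; lengths in m; the calibration is good to about 2 mm. The wrist camera is an equidistant fisheye: a pixel r from the principal point sees the ray r / f radians off the axis. A picture is of the moment at which its call begins. There is no depth.
A pose or a line that the arm cannot do raises bot.IKError and nothing moves.
- hand_in(): hands the job in; it is judged then, once.
The state is a dict: "time_s": time; "joint_pos": joint angles; "joint_vel": joint speeds; "joint_efforts": joint torques, N m; "position": TCP position; "orientation": TCP orientation; "wrist_force": force on the tool from outside, world axes, zero at the start; "ft_torque": the same for the moment, N m; "gripper_width": finger opening in m; "grip_force": force on a finger pad.
Only numpy, scipy, OpenCV 4.12 (cv2) and the standard library are available. Lean on these libraries where they do the work, as an engineer would, in place of code of your own. Each camera call takes 0.05 s, during which the arm holds its last target. There are 200 camera calls.

## Task

Set up the pipe bender for the next bend: take the two small roller pins off their hooks on the rack and drop one into the outermost bore at each end of the bender's steel wing, fully home with the roller's underside flat on the wing, and close the jack's release valve by turning its brass key clockwise as far as it goes. Leave the large roller pin hanging and the oil bottle and pipe tee where they stand.

Things in the scene. Friction and masses are not known exactly. Their poses are not given: they have to be found in the camera images.
- bender: Hydraulic pipe bender, fixed. Origin: on the table, under the centre of its wing; x along the jack, away from the robot; y along the wing, to the left; z up. The wing is a steel block 80 (x) by 420 (y) by 45 mm high with six upright round bores on its middle line, at y = +-90, +-130 and +-170 mm, each 22 mm wide, 40 mm deep, edge chamfered 1.5 mm.
- bore_left (a point): Centre of the mouth of the outermost bore at the wing's left end (y = +170 mm in the bender's frame), on the wing's top face, 45 mm above the table.
- bore_right (a point): Centre of the mouth of the outermost bore at the wing's right end (y = -170 mm in the bender's frame), on the wing's top face, 45 mm above the table.
- former (a point): Middle of the top of the half-moon former, 85 mm above the table, 138 mm wide (y), at x = 44 to 90 mm in the bender's frame. A galvanised pipe, 27 mm thick, 400 mm long, is held in it along y, axis at x = 43 mm, 65 mm above the table, beside the bores. Behind: the green pump block (x = 122 to 178 mm, 100 mm wide, top at 110 mm), then the jack (top at 104 mm), pump lever at its right.
- valve (a joint): Angle of the release valve's brass key, rad: 0 is open, it grows as the key is turned clockwise seen from above; 1.4 is the stop (closed). It starts somewhere from 0 to 0.35, turns stiffly (about 0.08 N m) and stays where it is left.
- valve_grip (a point): Grip point on the key's vertical axis, 136 mm above the table. The key is an upright brass bar 46 mm long, 9 mm thick, 20 mm high (124 to 144 mm above the table) on a stem, 14 mm clear above the pump block. Its length lies along this point's x axis, which turns with it: at joint 0 the bender's x axis, then turned by minus the joint value about z.
- rack: Dark steel hook rack, fixed. Origin: on the table, under the middle of its rail; x away from the robot, y along the rail, z up. Posts at y = +-165 mm carry a 20 mm square rail (x = 0, top at 210 mm). Three hooks point to -x from it, at y = -100, 0 and 100 mm; a roller pin hangs on each, and which hangs where varies.
- hook_mid (a point): On the middle hook: where a stirrup rests, at x = -38 mm in the rack's frame (pins hang within 5 mm of this along x), on the hook's upper face, 200 mm above the table. Hooks are level flat bars 14 mm wide (y), 6 mm thick (z), with a lip at the end, x = -65 to -71 mm, that rises 18 mm above the upper face.
- roller_a: Small roller pin, steel, about 0.42 kg. Origin: centre of the shank's lower end; z up its axis, y across its stirrup. Shank 20 mm in diameter up to z = 38 mm (lowest 4 mm tapered), grooved roller 44 mm in diameter from 38 to 78 mm (its flat underside rests on the wing), then the stirrup, up to 134 mm. It hangs upright, origin 72 mm above the table, its y along the rack's y.
- grip_a (a point): Middle of roller_a's stirrup, at z = 114 mm on its axis. The stirrup is dark flat steel 14 mm wide (x), 46 mm across its flat outer sides (y), to be held there; its window, 34 mm wide (y), z = 84 to 128 mm, has the hook through it along x. Lifted 18 mm it clears the hook's lip, at 38 mm its bottom meets the hook; between these it draws off to the rack's -x.
- roller_b: The other small roller pin, the same as roller_a in every way.
- grip_b (a point): Middle of roller_b's stirrup, as point grip_a.
- roller_big: The large roller pin, for another pipe size, to be left hanging: as the small ones, but the roller is 64 mm and the shank 26 mm in diameter; 0.85 kg.
- oil: Bystander: yellow oil bottle, 62 mm in diameter, 160 mm high. Origin: centre of its underside.
- tee: Bystander: galvanised pipe tee lying on the table, about 77 by 62 mm, 41 mm high. Origin: under the middle of its straight run, on the table.
Not all that is in view belongs to the job. Leave any red look-alike of the roller_b alone. What is shaped like the roller_a but green or turquoise is not meant.

How it is judged:
At the end, for the whole second after the job is handed in: One small roller pin in each outermost bore (either in either): within 4 mm of its axis, upright within 3 degrees, within 3 mm of fully home, at rest; valve key at 1.27 rad or more of 1.4; the large roller pin at rest within 30 mm of where it hung (((horizontal distance between roller_a and bore_left below 0.004 m and z of each of roller_a, roller_b in the frame of bender below 0.01 m and angle between each of roller_a, roller_b's own z axis and vertical below 0.06 rad and horizontal distance between roller_b and bore_right below 0.004 m) or (horizontal distance between roller_a and bore_right below 0.004 m and z of each of roller_a, roller_b in the frame of bender below 0.01 m and angle between each of roller_a, roller_b's own z axis and vertical below 0.06 rad and horizontal distance between roller_b and bore_left below 0.004 m)) and value of joint valve above 1.27 rad and distance of roller_big from where it was at the start of the episode below 0.03 m and linear speed of each of roller_a, roller_b, roller_big below 0.02 m/s); the robot touches nothing.
It fails at once if the large roller pin is knocked off its hook or carried away (moved more than 50 mm) (distance of roller_big from where it was at the start of the episode above 0.05 m).
It fails at once if the oil bottle or the pipe tee is displaced by more than 40 mm (distance of any of oil, tee from where it was at the start of the episode above 0.04 m).
It also fails if it takes over 72 s, if anything falls off the work surface, if the arm or the gripper's body presses on something with over 40 N, if the wrist force passes 120 N, or if a joint passes its speed limit or range.

## Working session

There is one attempt and no reset: what is moved stays moved. The work goes in short steps, each a Python script; the robot and the scene stay as the last script left them, time stands still between calls to the robot, and variables do not carry over. Pictures are saved under pics/ and viewed, at most 10 in all, crops included, and the job is handed in when it is done.

```bash
mkdir -p pics; python3 - <<'E'
from workcell import vision,get_obs
import cv2,numpy as np
for n in("scene","top"):
    d=vision.read_camera(n);cv2.imwrite(f"pics/{n}0.png",d["frame"][:,:,::-1]);np.savez(f"{n}0.npz",**d)
    print(n,d["intrinsics"].tolist(),np.round(d["view"],4).tolist(), (-d["view"][:3,:3].T@d["view"][:3,3]).round(3))
o=get_obs();print(o)
E
```

```text
scene [[444.03807208797514, 0.0, 319.983078605385], [0.0, 444.03807208797514, 200.42251277624194], [0.0, 0.0, 1.0]] [[0.4402, 0.8978, 0.013, -0.2602], [0.7565, -0.3631, -0.544, -0.3332], [-0.4837, 0.2493, -0.839, 1.497], [0.0, 0.0, 0.0, 1.0]] [ 1.091 -0.261  1.078]
top [[374.3498009628583, 0.0, 320.6518078369129], [0.0, 374.3498009628583, 205.2731265491262], [0.0, 0.0, 1.0]] [[0.0027, -1.0, -0.0032, 0.0231], [-0.9927, -0.0023, -0.1202, 0.5311], [0.1202, 0.0035, -0.9927, 1.0942], [0.0, 0.0, 0.0, 1.0]] [0.396 0.021 1.15 ]
{'time_s': 0.1, 'joint_pos': array([-1.13839338e+00,  3.53609781e-01,  1.63409779e+00, -2.32613972e-05,
        1.15517717e+00, -2.40882153e-03]), 'joint_vel': array([-0.00095695, -0.00027821, -0.00121543,  0.00060668,  0.00013687,
        0.00038659]), 'joint_efforts': array([-6.46706994e-04, -6.06358552e+01, -3.42820716e+01, -3.46624438e-05,
        4.02807374e-03,  6.81553288e-06]), 'position': array([ 0.26306524, -0.5664209 ,  0.2096012 ]), 'orientation': array([ 9.76459060e-01,  2.15701846e-01, -1.48223137e-04, -6.28903310e-04]), 'wrist_force': array([-0.08646306,  0.79349001,  0.00470458]), 'ft_torque': array([-0.03879089,  0.05373567, -0.01027507]), 'grip_force': 0.0, 'gripper_width': 0.08570491351791693}
```

View pics/scene0.png

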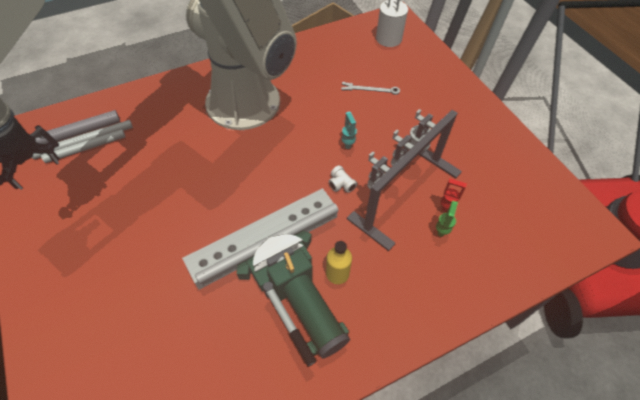

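View pics/top0.png

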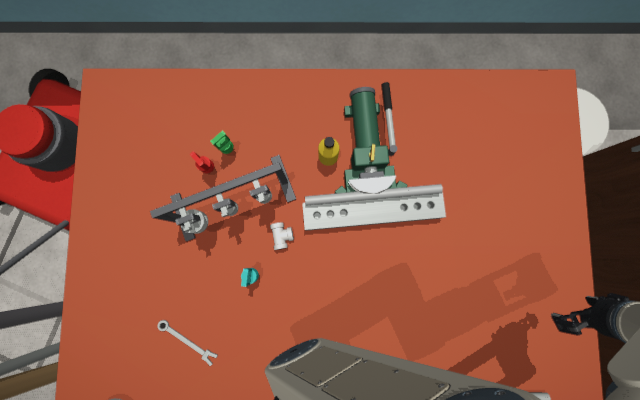

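The scene view shows the bender with its six bores around (203,263) to (318,204), the rack from (372,170) to (450,120), the tee at (342,179) and the bottle at (339,262). In the top view the bores run from (317,215) to (431,205) and the key is at (373,152). The three pins are at (190,222), which looks like the big one, (226,207) and (262,192). The red, green and turquoise pieces are decoys.

```bash
cat > h.py <<'E'
import numpy as np,cv2
def ray(d,p):
    K,V=d["intrinsics"],d["view"];R=V[:3,:3]
    r=R.T@np.linalg.solve(K,[p[0],p[1],1.]);return -R.T@V[:3,3],r/np.linalg.norm(r)
def plane(d,p,z):
    c,r=ray(d,p);return c+r*(z-c[2])/r[2]
def proj(d,P):
    V=d["view"];q=d["intrinsics"]@(V[:3,:3]@np.asarray(P)+V[:3,3]);return q[:2]/q[2]
E
python3 - <<'E'
import numpy as np,cv2
from h import *
t=dict(np.load("top0.npz"));s=dict(np.load("scene0.npz"))
def bores(d,box):
    x0,y0,x1,y1=box;hsv=cv2.cvtColor(d["frame"],cv2.COLOR_RGB2HSV)
    m=((hsv[...,2]<120)&(hsv[...,1]<110)).astype(np.uint8)[y0:y1,x0:x1]
    n,l,st,c=cv2.connectedComponentsWithStats(m)
    for i in range(1,n):
        if 12<st[i,4]<150: print(c[i]+[x0,y0],st[i,4],plane(d,c[i]+[x0,y0],.045).round(4))
print("top");bores(t,(303,190,446,228))
print("scene");bores(s,(185,190,345,280))
for d,nm,b in((t,"top",(350,140,400,185)),(s,"scene",(270,240,310,280))):
    x0,y0,x1,y1=b;h=cv2.cvtColor(d["frame"],cv2.COLOR_RGB2HSV)[y0:y1,x0:x1]
    m=((h[...,0]>10)&(h[...,0]<32)&(h[...,1]>120)&(h[...,2]>110)).astype(np.uint8)
    n,l,st,c=cv2.connectedComponentsWithStats(m)
    for i in range(1,n):
        if st[i,4]>8:
            ys,xs=np.nonzero(l==i);pts=np.stack([xs+x0,ys+y0],1).astype(float)
            W=np.array([plane(d,p,.144) for p in pts])[:,:2];u=np.linalg.svd(W-W.mean(0))[2][0]
            print(nm,st[i,4],c[i]+[x0,y0],W.mean(0),u,np.ptp(W@u))
a=cv2.resize(t["frame"][150:250,145:305],(800,500)[:2] and (800,500),interpolation=cv2.INTER_CUBIC)
cv2.imwrite("pics/rt.png",a[:,:,::-1])
b=cv2.resize(s["frame"][95:215,345:485],(700,600),interpolation=cv2.INTER_CUBIC)
cv2.imwrite("pics/rs.png",b[:,:,::-1])
E
```

```text
top
[430.82142857 204.07142857] 28 [ 0.5338 -0.303   0.045 ]
[315.4 203.8] 25 [0.5338 0.04   0.045 ]
[417.85185185 205.18518519] 27 [ 0.5304 -0.2644  0.045 ]
[404.625 206.25 ] 24 [ 0.5271 -0.2251  0.045 ]
[344.07692308 210.30769231] 13 [ 0.5146 -0.0452  0.045 ]
scene
[317.5 204.5] 22 [0.5042 0.0343 0.045 ]
[305.11538462 210.80769231] 26 [ 0.5079 -0.0051  0.045 ]
[292.4  217.24] 25 [ 0.5115 -0.0447  0.045 ]
[339.8125     246.79166667] 96 [0.6464 0.0296 0.045 ]
[231.5 248. ] 28 [ 0.5278 -0.2244  0.045 ]
[217.21875 255.21875] 32 [ 0.5314 -0.2643  0.045 ]
[202.875   262.46875] 32 [ 0.535  -0.3035  0.045 ]
top 44 [372.13636364 153.31818182] [ 0.66185516 -0.11727202] [-0.98550019  0.1696743 ] 0.04275160944452827
scene 67 [288.59701493 261.64179104] [ 0.67154038 -0.12192875] [ 0.99334511 -0.11517589] 0.045400618729876774
```

View pics/rt.png

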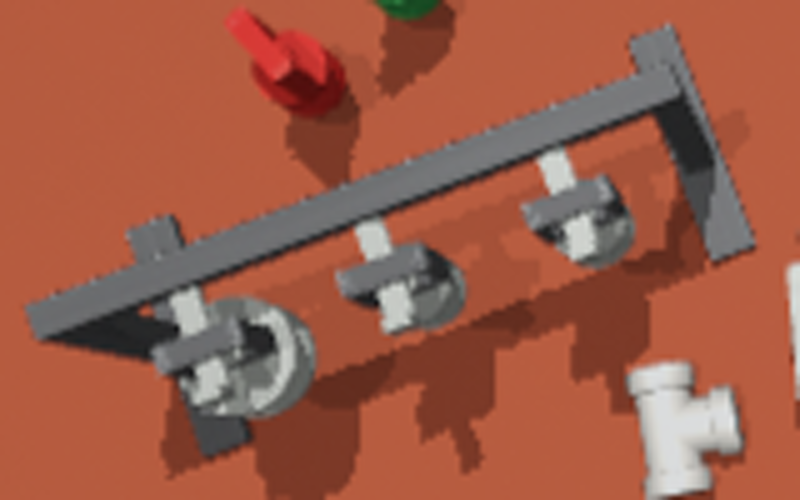

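View pics/rs.png

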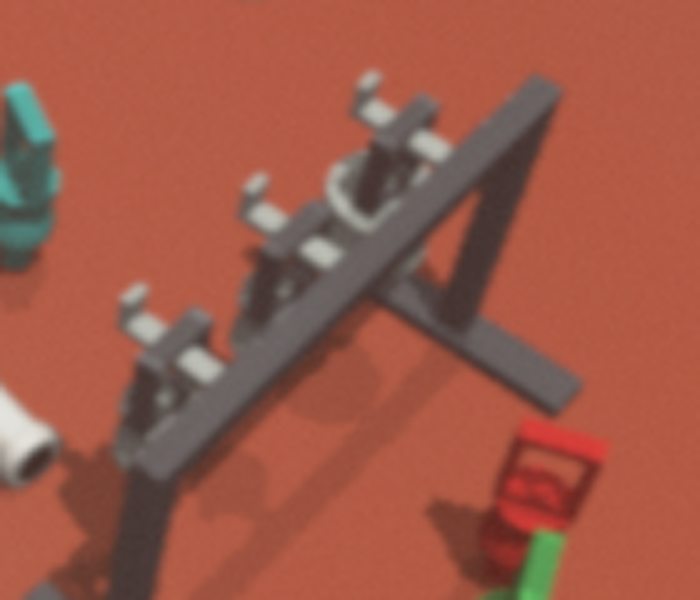

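The crops confirm the big pin hangs on the left (+y) hook. The two small ones are on the middle hook (stirrup top at about (221,204) in top and (405,141) in scene) and the right hook ((259,190) and (382,162)). Bore spacing measures 339 mm against the given 340 mm, and the valve lies 150 mm behind the wing centre, as it should.

```bash
python3 - <<'E'
import numpy as np
from h import *
from scipy.optimize import least_squares
from workcell import kinematics
from scipy.spatial.transform import Rotation as R
t=dict(np.load("top0.npz"));s=dict(np.load("scene0.npz"))
def tri(a,b):
    (c1,r1),(c2,r2)=ray(t,a),ray(s,b)
    k=np.linalg.lstsq(np.stack([r1,-r2],1),c2-c1,rcond=None)[0]
    A,B=c1+k[0]*r1,c2+k[1]*r2;return (A+B)/2,np.linalg.norm(A-B)
P={}
# segment stirrup-top bars: dark grey, brighter than the shaded sides
for n,a,b in(("big",(184.6,219),(427.4,119.4)),("mid",(221.4,204.4),(405,141.4)),("right",(259,190.4),(381.6,162))):
    p,e=tri(a,b);P[n]=p;print(n,p.round(4),"gap",round(e,4),plane(t,a,.206).round(4),plane(s,b,.206).round(4))
for a,b in(((28,320),(680,85)),):
    A,B=[plane(t,np.array(q)/5+[145,150],.210) for q in(a,b)];d=A-B;print("rail",A,B,"yaw",np.arctan2(-d[0],d[1]),np.linalg.norm(d))
for n,(x,y,z,w) in dict(mid=(.52,.26,.186,.345),right=(.55,.17,.186,.345),L=(.5042,.0343,.15,.09),Rr=(.535,-.3035,.15,.09),key=(.669,-.121,.136,-.15),key2=(.669,-.121,.136,-1.31)).items():
  for f in(0,np.pi/2,np.pi,-np.pi/2):
    q=kinematics.solve_ik([x,y,z],(R.from_euler('z',w+f)*R.from_euler('x',np.pi)).as_quat())
    print(n,round(f,2),None if q is None else np.round(q,2))
E
```

```text
big [0.4756 0.3729 0.1991] gap 0.0042 [0.4741 0.3682 0.206 ] [0.4807 0.3702 0.206 ]
mid [0.5133 0.2801 0.1959] gap 0.0024 [0.5116 0.2763 0.206 ] [0.5202 0.2752 0.206 ]
right [0.5496 0.1848 0.2035] gap 0.0064 [0.5479 0.1814 0.206 ] [0.552  0.1868 0.206 ]
rail [0.48625849 0.45335087 0.21      ] [0.60801882 0.12568315 0.21      ] yaw 0.3557838519511393 0.3495593160193085
mid 0 [ 0.46  0.31  1.75 -0.    1.08  1.69]
mid 1.57 [ 0.46  0.31  1.75 -0.    1.08  0.12]
mid 3.14 [ 0.46  0.31  1.75  0.    1.08 -1.45]
mid -1.57 None
right 0 [ 0.3   0.3   1.77 -0.    1.07  1.52]
right 1.57 [ 0.3   0.3   1.77 -0.    1.07 -0.05]
right 3.14 [ 0.3   0.3   1.77  0.    1.07 -1.62]
right -1.57 None
L 0 [ 0.06  0.24  1.94 -0.    0.96  1.55]
L 1.57 [ 0.06  0.24  1.94 -0.    0.96 -0.03]
L 3.14 [ 0.06  0.24  1.94  0.    0.96 -1.6 ]
L -1.57 None
Rr 0 [-0.52  0.4   1.71 -0.    1.03  0.96]
Rr 1.57 [-0.52  0.4   1.71  0.    1.03 -0.61]
Rr 3.14 [-0.52  0.4   1.71  0.    1.03 -2.18]
Rr -1.57 [-0.52  0.4   1.71 -0.    1.03  2.53]
key 0 [-0.18  0.51  1.57 -0.    1.06  1.54]
key 1.57 [-0.18  0.51  1.57 -0.    1.06 -0.03]
key 3.14 [-0.18  0.51  1.57  0.    1.06 -1.6 ]
key -1.57 None
key2 0 [-0.18  0.51  1.57 -0.    1.06  2.7 ]
key2 1.57 [-0.18  0.51  1.57 -0.    1.06  1.13]
key2 3.14 [-0.18  0.51  1.57  0.    1.06 -0.44]
key2 -1.57 [-0.18  0.51  1.57  0.    1.06 -2.01]
```

```bash
cat >> h.py <<'E'
from scipy.spatial.transform import Rotation as R
def ori(w): # tool down, tool y along world angle of the bender/rack y axis
    return (R.from_euler('z',w+np.pi)*R.from_euler('x',np.pi)).as_quat()
def fray(d,p):
    K,V=d["intrinsics"],d["view"];a=np.array([p[0]-K[0,2],p[1]-K[1,2]]);r=np.hypot(*a);th=r/K[0,0]
    v=np.r_[np.sin(th)*a/max(r,1e-9),np.cos(th)];Rm=V[:3,:3];return -Rm.T@V[:3,3],Rm.T@v
def fplane(d,p,z):
    c,r=fray(d,p);return c+r*(z-c[2])/r[2]
E
python3 - <<'E'
from workcell import *
from h import *
p=get_obs()["position"]
bot.servo_line([p[0],p[1],.40],velocity=.3)
bot.reach([.50,.20,.40],ori(.35))
d=vision.read_camera("wrist");np.savez("w1.npz",**d);cv2.imwrite("pics/w1.png",d["frame"][:,:,::-1])
print(d["intrinsics"].tolist(),(-d["view"][:3,:3].T@d["view"][:3,3]).round(3),d["view"][2,:3],get_obs()["time_s"],get_obs()["position"])
E
```

```text
[[309.70691628693146, 0.0, 320.3085404023457], [0.0, 309.70691628693146, 193.91680979672483], [0.0, 0.0, 1.0]] [0.423 0.17  0.563] [ 0.30050827  0.10845947 -0.94759238] 3.7583 [0.50026985 0.19942948 0.39997219]
```

View pics/w1.png

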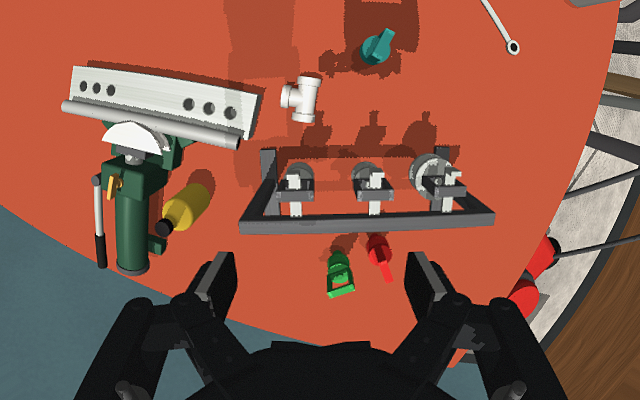

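The wrist view shows the right pin's stirrup at about (295,186), the middle one at (375,187) and the big one at (443,187). The bores run from (84,86) to (230,113). I'll zoom in for the edges.

```bash
python3 - <<'E'
from h import *
d=dict(np.load("w1.npz"));f=d["frame"]
a=cv2.resize(f[165:215,270:405],(800,296),interpolation=cv2.INTER_CUBIC);cv2.imwrite("pics/w1c.png",a[:,:,::-1])
hsv=cv2.cvtColor(f,cv2.COLOR_RGB2HSV)
m=((hsv[...,2]<125)&(hsv[...,1]<110)).astype(np.uint8)[70:125,75:250]
n,l,st,c=cv2.connectedComponentsWithStats(m)
for i in range(1,n):
    if 20<st[i,4]<250: print(c[i]+[75,70],st[i,4],fplane(d,c[i]+[75,70],.045).round(4))
h=hsv[165:205,95:130];m=((h[...,0]>10)&(h[...,0]<32)&(h[...,1]>120)&(h[...,2]>110))
ys,xs=np.nonzero(m);print("key",len(xs),fplane(d,[xs.mean()+95,ys.mean()+165],.14))
E
```

```text
[83.01694915 85.71186441] 59 [ 0.5342 -0.303   0.045 ]
[96.29230769 87.66153846] 65 [ 0.5305 -0.2632  0.045 ]
[110.55555556  90.04166667] 72 [ 0.527  -0.2234  0.045 ]
[122.64197531 105.22222222] 81 [ 0.5487 -0.185   0.045 ]
[187.81914894 103.90425532] 94 [ 0.5104 -0.0456  0.045 ]
[207.79310345 108.20689655] 87 [ 0.5072 -0.0063  0.045 ]
[229.59322034 112.74576271] 118 [0.5032 0.0345 0.045 ]
key 125 [ 0.6673313  -0.11901575  0.14      ]
```

View pics/w1c.png

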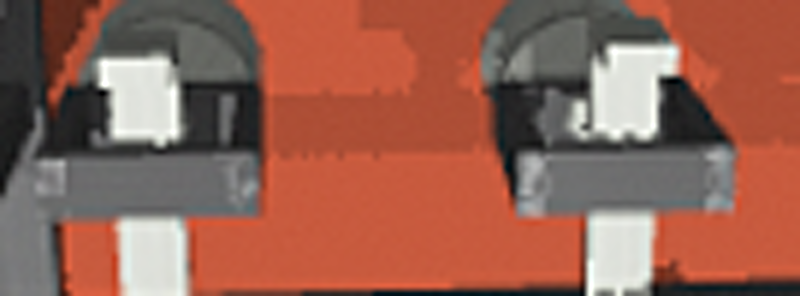

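The crop shows the right stirrup's top bar centred at (295.1,195.7) and the middle one's at (375.5,195.2).

```bash
python3 - <<'E'
from h import *
from workcell import *
d=dict(np.load("w1.npz"))
g=lambda x,y:fplane(d,np.array([x,y])/5.926+[269.6,164.6],.206)
for n,x0,x1,y0,y1 in(("right",37,260,150,215),("mid",515,735,148,212)):
    a,b=g(x0,(y0+y1)/2),g(x1,(y0+y1)/2);v=b-a
    e=g((x0+x1)/2,y0)-g((x0+x1)/2,y1)
    c=g((x0+x1)/2,(y0+y1)/2);print(n,c.round(4),"across",np.linalg.norm(v).round(4),"depth",np.linalg.norm(e).round(4),"yaw",np.arctan2(-v[0],v[1]).round(3))
    if n=="right":R0=c
    else:M0=c
v=M0-R0;print("pitch",np.linalg.norm(v),np.arctan2(-v[0],v[1]))
E
```

```text
right [0.5491 0.1825 0.206 ] across 0.0463 depth 0.0142 yaw 0.349
mid [0.5149 0.2752 0.206 ] across 0.0468 depth 0.0141 yaw 0.348
pitch 0.09884584991970231 0.3539738932412123
```

```bash
cat >> h.py <<'E'
YR=.352;YB=.091
BL=np.array([.5036,.0345]);BR=np.array([.5345,-.3035])
def pick(c,yaw=YR):
    from workcell import bot,hand,get_obs
    hand.move_gripper(.07,70)
    bot.reach([c[0],c[1],.29],ori(yaw))
    bot.servo_line([c[0],c[1],.184],ori(yaw),velocity=.1)
    hand.move_gripper(.03,70)
    o=get_obs();print("grip",o["gripper_width"],o["grip_force"],o["wrist_force"].round(1),o["time_s"])
    bot.servo_line([c[0],c[1],.212],velocity=.1)
    b=np.array(c)-.08*np.array([np.cos(yaw),np.sin(yaw)])
    bot.servo_line([b[0],b[1],.212],velocity=.12)
    bot.servo_line([b[0],b[1],.30],velocity=.2)
    o=get_obs();print("off",o["gripper_width"],o["grip_force"],o["wrist_force"].round(1),o["time_s"])
E
python3 - <<'E'
from workcell import *
from h import *
pick((.5491,.1825))
bot.reach([BR[0]-.0,BR[1],.22],ori(YB))
print(get_obs()["time_s"])
d=vision.read_camera("wrist");np.savez("w2.npz",**d);cv2.imwrite("pics/w2.png",d["frame"][:,:,::-1])
s=vision.read_camera("scene");np.savez("s2.npz",**s)
E
```

```text
grip 0.03017622236861648 2.6721958816051483 [-0.7  0.6  5.5] 6.3
off 0.0296961718533413 0.0 [-0.2 -0.5 -0.3] 8.1417
9.8583
```

View pics/w2.png

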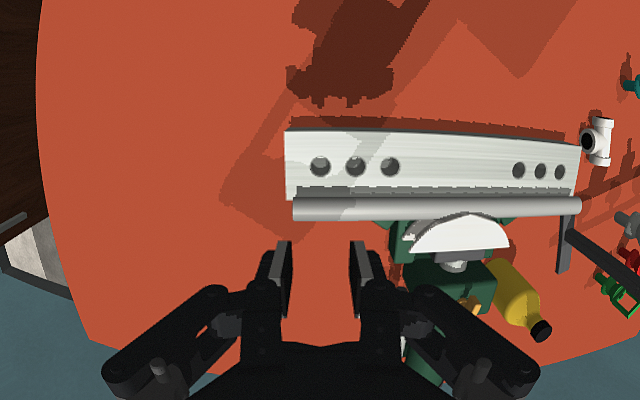

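The gripper is empty: the two fingers stand at (285,270) and (360,270) with nothing between them. I'll check where the pin went.

```bash
python3 - <<'E'
from h import *
from workcell import *
d=vision.read_camera("top");np.savez("t2.npz",**d)
s=dict(np.load("s2.npz"))
a=cv2.resize(s["frame"][95:215,345:485],(466,400),interpolation=cv2.INTER_CUBIC)
b=cv2.resize(d["frame"][150:250,145:225+0],(320,400),interpolation=cv2.INTER_CUBIC)
b=cv2.resize(d["frame"][150:230,200:290],(330,293),interpolation=cv2.INTER_CUBIC)
b=cv2.copyMakeBorder(b,0,107,0,0,cv2.BORDER_CONSTANT)
cv2.imwrite("pics/c2.png",np.hstack([a,b])[:,:,::-1])
for z in (.19,.184): pass
o=get_obs();print(o["position"],R.from_quat(o["orientation"]).as_matrix().round(2).tolist())
E
```

```text
[ 0.53499476 -0.30257498  0.22035109] [[-1.0, -0.09, 0.0], [-0.09, 1.0, -0.0], [-0.0, -0.0, -1.0]]
```

View pics/c2.png

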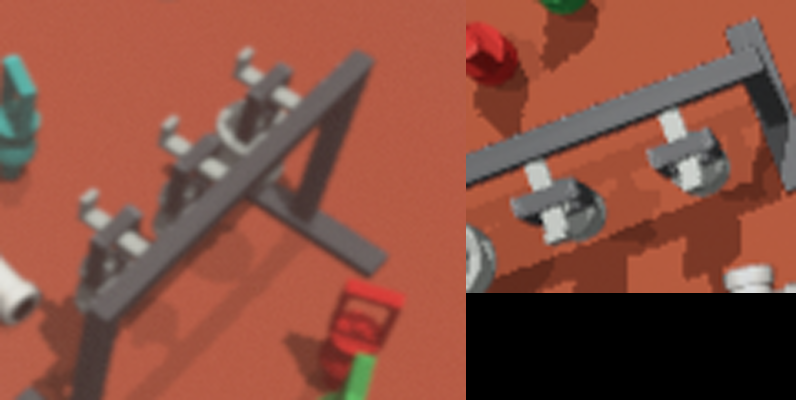

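The pins still hang undisturbed. Next I'll check whether the fingertip position in the image agrees with the TCP.

```bash
python3 - <<'E'
from h import *
from workcell import *
print(bot.tcp_to_tips)
d=dict(np.load("w2.npz"));print("cam",(-d["view"][:3,:3].T@d["view"][:3,3]).round(3))
# fwd fisheye projection
def fp(d,P):
    q=d["view"][:3,:3]@np.asarray(P)+d["view"][:3,3];th=np.arctan2(np.hypot(*q[:2]),q[2]);K=d["intrinsics"]
    return (K[:2,2]+K[0,0]*th*q[:2]/np.hypot(*q[:2])).round(1)
for z in(.203,.22,.222,.25): print(z,fp(d,[.535,-.3025,z]))
for p in((288,242),(352,242)): print(fplane(d,p,.203).round(4))
w=dict(np.load("w1.npz"))
print("w1 tips",fp(w,[.5003,.1994,.383]),fp(w,[.5003,.1994,.40]))
E
```

```text
0.017
cam [ 0.453 -0.311  0.384]
0.203 [322.  225.3]
0.22 [322.1 237.2]
0.222 [322.2 238.8]
0.25 [322.4 263.9]
[ 0.5492 -0.3236  0.203 ]
[ 0.5453 -0.2817  0.203 ]
w1 tips [322.  225.7] [322.1 237.7]
```

The fingertips appear roughly 25 mm higher than the TCP data implies, or else they're offset in x. I'll settle it with a gentle touch on bare table, with the fingers at stirrup width.

```bash
python3 - <<'E'
from h import *
from workcell import *
hand.move_gripper(.046,70)
bot.servo_line([.40,-.30,.12],velocity=.25)
bot.servo_line([.40,-.30,.03],velocity=.1)
z=.03;f0=get_obs()["wrist_force"][2];print("f0",f0)
while z>-.03:
    o=get_obs();f=o["wrist_force"][2]-f0
    if f>4: break
    z-=.002;bot.servo_line([.40,-.30,z],velocity=.03)
print("contact TCP z",o["position"],f,o["gripper_width"],o["time_s"])
d=vision.read_camera("wrist");np.savez("w3.npz",**d)
bot.servo_line([.40,-.30,.2],velocity=.25)
f=d["frame"].astype(int);red=(f[...,0]-f[...,2]>60)
for r in(225,230,235,238,240,242,244,246,250,255):
    c=np.nonzero(~red[r,255:385])[0]+255;print(r,[(int(s[0]),int(s[-1])) for s in np.split(c,np.where(np.diff(c)>1)[0]+1) if len(s)])
E
```

```text
f0 0.9705052104540922
contact TCP z [ 0.40020152 -0.30018022 -0.02335572] 11.174202052435003 0.04609762427264347 18.925
225 []
230 []
235 []
238 []
240 []
242 [(261, 275), (367, 379)]
244 [(261, 275), (365, 380)]
246 [(260, 275), (365, 381)]
250 [(259, 275), (365, 382)]
255 [(255, 276), (365, 384)]
```

```bash
python3 - <<'E'
from h import *
d=dict(np.load("w3.npz"));print("cam",(-d["view"][:3,:3].T@d["view"][:3,3]).round(4))
for p in((275.5,241.5),(365,242),(275.5,250),(365,250)): print(fplane(d,p,.0).round(4))
E
```

```text
cam [ 0.3185 -0.3085  0.1401]
[ 0.3933 -0.3249  0.    ]
[ 0.3894 -0.2792  0.    ]
[ 0.3983 -0.3247  0.    ]
[ 0.3941 -0.2785  0.    ]
```

At contact the finger separation and lateral position agree with the TCP, but the tips sit about 22.5 mm behind it rather than ahead. I'll use that measured offset and pick again.

```bash
sed -i 's/\.184\]/.1455]/; s/\.212\]/.1735]/g; s/\.29\]/.235]/; s/\.30\],velocity=.2/.24],velocity=.25/' h.py; cat >> h.py <<'E'
def insert(b,yaw=YB,zh=.0805):
    from workcell import bot,hand,get_obs
    bot.reach([b[0],b[1],.15],ori(yaw))
    bot.servo_line([b[0],b[1],.124],velocity=.1)
    o=get_obs();f0=o["wrist_force"];z=.124;print("above",o["position"].round(4),f0.round(1),o["time_s"])
    while z>zh-.0015:
        z-=.004;bot.servo_line([b[0],b[1],z],velocity=.08)
        o=get_obs();df=o["wrist_force"]-f0
        if df[2]>12 or abs(df[:2]).max()>15: break
    print("end",o["position"].round(4),df.round(1),o["ft_torque"].round(2),o["time_s"]);return o["position"][2]
E
python3 - <<'E'
from workcell import *
from h import *
bot.servo_line([.40,-.2,.26],velocity=.4)
pick((.5491,.1825))
if get_obs()["gripper_width"]>.04:
    z=insert(BL)
    d=vision.read_camera("wrist");np.savez("w4.npz",**d);cv2.imwrite("pics/w4.png",d["frame"][:,:,::-1])
E
```

```text
grip 0.045487275309855676 71.33009791374207 [-2.2  0.2  5.3] 23.7333
off 0.045137859701897966 72.3828649520874 [-0.3 -0.7 -5.2] 25.4
above [0.5036 0.0352 0.1242] [-0.3 -0.5 -3.9] 26.4667
end [0.5034 0.0345 0.0814] [-8.9  3.4 23.2] [ 0.44  1.67 -0.06] 29.2167
```

The pin is home: it stopped at 0.0814 against the expected 0.0805, with seating force. Now I release it and do the second pin.

```bash
python3 - <<'E'
from workcell import *
from h import *
hand.move_gripper(.075)
p=get_obs()["position"]
bot.servo_line([p[0],p[1],.20],velocity=.2)
bot.reach([.47,.23,.26],ori(YR))
pick((.5149,.2752))
if get_obs()["gripper_width"]>.04:
    p=get_obs()["position"];bot.servo_line([p[0],p[1],.27],velocity=.2)
    bot.reach([BR[0],BR[1],.25],ori(YB))
    bot.servo_line([BR[0],BR[1],.15],velocity=.25)
    z=insert(BR)
E
```

```text
grip 0.045149897001035354 70.9195339679718 [-1.2  2.3  6.4] 33.2417
off 0.04512434910668585 72.45272397994995 [-0.   0.4 -5.1] 34.9083
above [ 0.5342 -0.3034  0.1237] [-0.3  1.2 -3.8] 38.4333
end [ 0.5349 -0.3034  0.0815] [-2.3  4.5 14.7] [1.6  0.48 0.  ] 41.1833
```

Second pin seated (0.0815). Next I release it and go above the valve key, then measure its angle from the wrist camera.

```bash
cat >> h.py <<'E'
def key(d):
    h=cv2.cvtColor(d["frame"],cv2.COLOR_RGB2HSV)
    m=((h[...,0]>12)&(h[...,0]<32)&(h[...,1]>110)&(h[...,2]>100)).astype(np.uint8)
    n,l,st,c=cv2.connectedComponentsWithStats(m);out=[]
    for i in range(1,n):
        if st[i,4]<30: continue
        ys,xs=np.nonzero(l==i);W=np.array([fplane(d,p,.144)[:2] for p in zip(xs,ys)])
        if np.hypot(*(W.mean(0)-[.668,-.12]))>.03: continue
        (cx,cy),(w,hh),a=cv2.minAreaRect((W*1000).astype(np.float32))
        u=np.linalg.svd(W-W.mean(0),full_matrices=False)[2][0];u*=np.sign(u[0])
        out.append((st[i,4],W.mean(0).round(4),np.round([w,hh],1),"rect",np.round([cx,cy,a],2),"q",round(YB-np.arctan2(u[1],u[0]),3)))
    return out
E
python3 - <<'E'
from workcell import *
from h import *
hand.move_gripper(.075)
p=get_obs()["position"]
bot.servo_line([p[0],p[1],.24],velocity=.25)
bot.reach([.66,-.12,.22],ori(YB-.22))
d=vision.read_camera("wrist");np.savez("w5.npz",**d);cv2.imwrite("pics/w5.png",d["frame"][:,:,::-1])
print(key(d),get_obs()["time_s"],get_obs()["joint_pos"].round(2))
E
```

```text
[(np.int32(629), array([ 0.6659, -0.1205]), array([13.9, 45.8]), 'rect', array([ 667.1 , -120.96,   82.67]), 'q', np.float64(0.175))] 43.3167 [-0.18  0.42  1.52 -0.    1.21 -1.63]
```

View pics/w5.png

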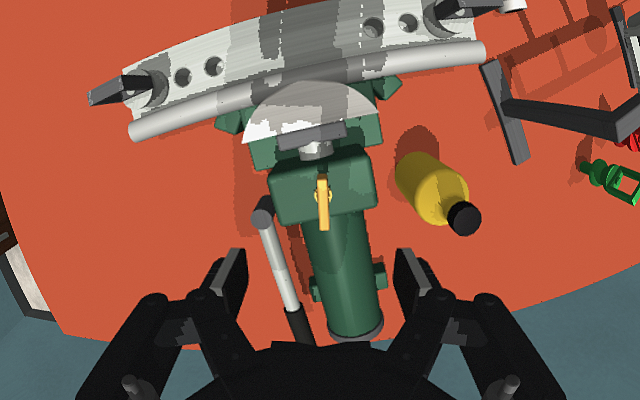

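Both pins stand in the outermost bores, at (150,90) and (440,15). The key is at (323,200), with q about 0.19. Now I grip it and turn it.

```bash
python3 - <<'E'
from workcell import *
from h import *
c=[.6677,-.1208]
hand.move_gripper(.04)
bot.reach([*c,.16],ori(YB-.19))
bot.servo_line([*c,.111],velocity=.1)
o=get_obs();print("down",o["position"].round(4),o["wrist_force"].round(1))
hand.move_gripper(.002,80)
o=get_obs();print("grip",o["gripper_width"],o["grip_force"],o["wrist_force"].round(1),o["time_s"])
if o["gripper_width"]>.006:
    q=np.array(o["joint_pos"]);j0=q[5];a=0
    for a in (.4,.8,1.1,1.16,1.2,1.24,1.28):
        q[5]=j0+a;bot.goto_joints(q);o=get_obs()
        print(a,round(o["joint_pos"][5]-j0,3),o["ft_torque"].round(2),o["wrist_force"].round(1),round(o["time_s"],2))
        if a>1.1 and abs(o["ft_torque"][2])>.5: break
E
```

```text
down [ 0.6681 -0.1209  0.1115] [ 1.3 -0.3 -0. ]
grip 0.0061343018980015455 79.3361485004425 [0.4 5.1 4.2] 45.1333
0.4 0.396 [-0.03  0.07 -0.11] [-0.6 -0.3 -0.5] 45.6
0.8 0.794 [-0.24  0.43 -0.05] [-1.5 -0.1  0.3] 46.07
1.1 1.093 [-0.48  0.68 -0.04] [-3.4 -1.5  1.1] 46.46
1.16 1.155 [-0.53  0.89 -0.1 ] [-3.6 -3.2  2.7] 46.71
1.2 1.195 [-0.54  0.89 -0.11] [-4.4 -2.4  2.2] 46.96
1.24 1.235 [-0.52  0.88  0.52] [-5.1 -2.8  2.1] 47.21
```

The torque rose at the stop. I release, back away and verify.

```bash
python3 - <<'E'
from workcell import *
from h import *
hand.move_gripper(.04)
p=get_obs()["position"];bot.servo_line([p[0],p[1],.22],velocity=.2)
bot.servo_line([.62,-.12,.25],ori(YB-.3),velocity=.25)
d=vision.read_camera("wrist");print(key(d),get_obs()["time_s"])
s=vision.read_camera("scene");t=vision.read_camera("top")
a=cv2.resize(s["frame"][90:290,170:490],(640,400));f=d["frame"]
b=cv2.resize(t["frame"][140:240,140:460],(640,200))
cv2.imwrite("pics/fin.png",np.vstack([a,b])[:,:,::-1])
E
```

```text
[(np.int32(45), array([ 0.6519, -0.1205]), array([ 6.8, 14.2]), 'rect', array([ 652.31, -120.39,   16.62]), 'q', np.float64(1.386)), (np.int32(396), array([ 0.6671, -0.1202]), array([ 9.2, 45.7]), 'rect', array([ 667.21, -120.49,   15.62]), 'q', np.float64(1.398))] 49.65
```

View pics/fin.png

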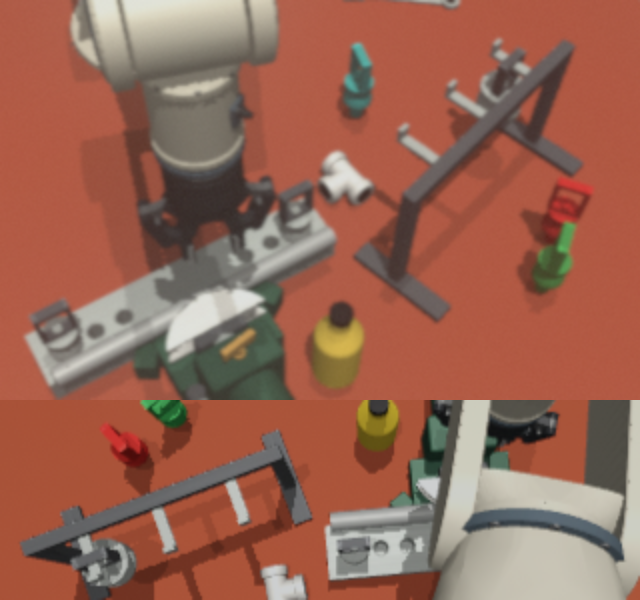

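The final view shows pins upright in both end bores at (60,335) and (297,215), and the key closed at (237,345) with q about 1.40. The big pin is still hanging at (500,85), and the tee and bottle haven't moved.

```bash
python3 -c "
from workcell import *
print(hand_in())"
```

```text
the job is handed in; nothing more can be done
None
```

The job is handed in: both small roller pins are home in the outermost bores, the valve key is closed at about 1.40 rad, and the big pin, oil bottle and tee are where they were; the judge's result was not shown.

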